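Snap the water filter's spout clip shut with pliers

ROBOT

A 6-joint arm with a two-finger parallel gripper is mounted at the origin on a cart in front of the work surface, level with it; the furniture and walls round the work are solid. World frame = base frame: x ahead of the robot, y to its left, z up, the work surface at z = 0. Lengths are in m, angles in degrees, forces in N, time in s.
With the tool pointing down it reaches from about 0.35 to 0.875 m from the base axis. Payload 4.2 kg.
Tool frame: the origin (TCP) lies midway between the tips of the shut fingers; the grasp point (between the pads) lies arm.grip_depth behind it (arm.grip_depth is the distance from the TCP to the grasp point, in m); z points along the fingers, y is the line along which they close (so a half turn about z gives the same grasp; the last joint's range is limited). The gripper opens to 87 mm and grips with 3 to 60 N. Pads are 19 mm wide; open, the fingers measure 117 mm over their backs; the gripper's body (75 mm by 190 mm) begins 51 mm behind the grasp point.
Start: joints at [-53.938, 22.042, 0.453, 0, -68.411, -14.817], TCP at [0.226, -0.582, 0.223] pointing down, gripper open.
Joint ranges: [-179.83, 179.83], [-69.29, 118.12], [-61.27, 80.66], [-181.25, 117.63], [-171.15, -9.14], [-177.46, 177.46]. Speed limits (degrees/s): [159.86, 159.86, 180, 180, 180, 180].

INTERFACE

Orientations are given as a 3x3 rotation matrix whose columns are the frame's x, y, z axes.
In Python, from workcell import readout, eyes, job, arm gives the robot as it stands. The module is installed in compiled form; this text tells all that it offers.
- The arm moves only by the tool apply_moves, never from a script. Its argument "commands" is one flat list of numbers, 4 for each row, row after row: the shift along the tool's x, y, z in m, then the turn about the tool's z in degrees. A call has 1 to 20 rows; each row shifts and turns the commanded pose from where the row before left it, along the tool's axes as they then stand; what a row does not reach is not made up. A row lasts 1/8 s, in which the tool goes at most 62.5 mm and 10.7 degrees, less where a joint would pass 70% of its speed; a pose out of reach is approached as far as the arm can. A call with a gripper value outside its range is refused whole. "claw" is the finger opening in m, from 0 to 0.087, set as the call begins (left out, the last holds). The fingers move at their own pace and stop on an object; "newtons" is the grip in N (left out, the last holds). Time passes only in rows, so rows that do not move let the fingers close. It gives the time, the measured TCP pose, the force, the opening and the grip force at its end, in the units of the state.
- readout.get_state(): the state, without advancing time (a new reading comes with each control period).
- eyes.camera(name): name is "scene" or "top" or "wrist"; returns a dict with "image" (420x560x3 uint8, red, green, blue), "fovy" (degrees; the focal length in pixels is half the picture's height over the tangent of half this angle, whatever the lens; pixels are square), "cx", "cy" (the principal point, pixels), "origin" and "rotation" of the camera in the world; the wrist camera has in their place "mount" (4x4, takes a point from camera to tool coordinates, whose origin is the TCP and whose axes are the flange's). Camera axes: x right, y up, looking along -z (the intrinsics and any distortion apply to the point x, -y, -z); pixel columns grow to the right and rows downward; lengths in m; the calibration is good to about 2 mm. A picture is of the moment at which its call begins: read the wrist's pose just before it. There is no depth.
- job.close_job(): hands the job in; it is judged then, once.
Trained networks look in the newest picture that a camera, given by its name, has taken for a name from the list of things; names that differ only in an ending like _2 or _b are one class to them, and where a whole thing is asked for, a point or a joint stands for the part that bears it (a point fixed in the world has none). Each returns a list of dicts, best first, with "p" (0 to 1); they miss things now and then, are a little off and sometimes report something else, mostly with a low value. They report only what shows in the picture. A call takes as long as a camera call. They do not tell look-alikes from the thing itself.
- eyes.trace(target, camera): "pixels" (420x560 bool, what is visible of it) and "location" ([column, row] in pixels, amid what is visible of it).
- eyes.place_of(target, camera): "location" ([column, row] in pixels: a listed point, or the origin of a listed thing).
The state is a dict: "time": time; "joint_pos": joint angles; "joint_velocities": joint speeds; "effort": joint torques, N m; "position": TCP position; "eef_rot": TCP orientation; "wrist_force": force on the tool from outside, world axes, zero at the start; "wrist_torque": the same for the moment, N m; "gripper_width": opening from 0.0 (shut) to 1.0 (fully open); "grasp_force": force on a finger pad.
Only numpy, scipy, OpenCV 4.12 (cv2) and the standard library are available. Lean on these libraries where they do the work, as an engineer would, in place of code of your own. Each camera call takes 0.05 s, during which the arm holds its last target. There are 200 camera calls.

TASK

The orange snap clip round the rubber sleeve of the water filter's sloping spout was left open and the joint would leak. Take the red-handled pliers, hold them in line with the sloping spout with one jaw outside each of the clip's two ears, and squeeze until the clip clicks fully shut. Then open the jaws, lift the pliers away and lay them (do not drop them) flat on the worktop, well clear of the filter; leave the tumbler, mug, lemon and garlic where they are.

Things in the scene. Friction and masses are not known exactly. Their poses are not given: they have to be found in the camera images.
- filter: Counter-top water filter, fixed: white cylinder with a blue band, 127 mm across, 281 mm high. Origin: centre of its underside, z up. On its -x side (facing the robot, yaw within 0.3) a spout falls at 35 degrees: collar, black sleeve 24 mm across with the clip, then steel tube 12 mm across that bends to plumb 80 mm beyond the clip; mouth 0.17 m out, 0.12 m high.
- clip (a point): Where the jaws bite: midway between the clip's ears, 24 mm off the spout's axis; fixed, 0.113 m out from the filter's axis, 0.22 m high. x: up the slope along the spout to the housing; y: level, the way the ears close; z: square to the spout, up and toward the robot, 35 degrees from vertical. Ears: 6 mm either way in x, from 11 mm below to 9 mm above in z (tongue: 13). Free on its -x and +z sides.
- clip_l: Half of the orange hinged snap clip on the +y side of clip, a half ring with an ear 12 mm wide, 20 mm high, 3 mm thick. Origin: the hinge pin below the sleeve, 40.5 mm below clip along its z. Turns only about that pin; both halves move together, mirrored.
- clip_r: The other half of the clip, on the -y side of clip, same size and hinge.
- ear_l (a point): Middle of the outer face of clip_l's ear, where a jaw presses. It is about 14 mm from ear_r with the clip open and 8 mm when it has clicked shut. Squeezing meets up to about 10 N on each ear; past about 11 mm the tongue springs over, the resistance drops away and the clip stays shut.
- ear_r (a point): Middle of the outer face of clip_r's ear.
- pliers: Loose flat-nose pliers, 165 mm long, 18 mm thick, 0.14 kg, lying flat (nose away from the robot, yaw within 0.5): red handles, steel jaws 10 mm thick. Origin: pivot axis, at the underside; x from pivot to nose, z up. A spring holds them open. Handles from 35 to 115 mm behind the pivot, jaw tips 50 mm ahead of it, centre of mass 54 mm behind it.
- pliers_grip (a point): Where to take the pliers, a finger outside each handle: 62 mm behind the pivot, 9 mm above the underside. Width here: 60 mm free, 52 to 54 carried, about 44 when the jaws meet the open clip, 33 to 36 when it has clicked shut. The spring pushes each handle out with 5 N (free) to 9 N (squeezed); with the clip about 15 N. Carry with the fingers stopped at about 53 mm, squeeze with 25 N.
- pliers_jaw (a point): Bite point midway between the jaws, 38 mm ahead of the pivot, 9 mm above the underside; axes of pliers. Gap between the jaws here: 25 mm free, about 21 mm when carried. To bite, bring this point to clip with the pliers' x and z along the clip's x and z.
- tumbler: Clear glass tumbler, 80 mm across, 91 mm high, origin under its centre. Bystander.
- mug: White mug with grey dots, 82 x 114 x 91 mm, origin under its centre. Bystander.
- lemon: Lemon, 83 x 58 x 58 mm. Bystander.
- garlic: Bulb of garlic, 60 x 57 x 58 mm. Bystander.
Things that resemble listed ones, but are neither listed nor needed, are in the scene too. What is shaped like the pliers but turquoise is not meant.

How it is judged (in metres and radians):
On the way, in this order (a step that is already met when the one before it is completed fails the run):
1. the pliers are taken by the fingers and lifted clear of the worktop (height (world z) of pliers above 0.06 m and contact force between the fingers and pliers above 1 N), for 0.1 s.
2. the clip is squeezed fully shut by the pliers, a jaw on each ear, the pliers in line with the spout to about 15 degrees (distance between ear_l and ear_r below 0.0095 m and contact force between pliers and clip_l above 1 N and contact force between pliers and clip_r above 1 N and angle between the x axis of pliers and the x axis of clip, either way round below 0.26 rad), for 0.1 s.
At the end, for the whole second after the job is handed in: The clip is snapped shut (ear faces under 9.5 mm apart) and the pliers lie released, still and flat on the worktop (within 6 degrees, underside within 12 mm of it), their pivot more than 0.15 m from the filter's axis (distance between ear_l and ear_r below 0.0095 m and height (world z) of pliers below 0.012 m and angle between pliers's own z axis and vertical below 0.1 rad and linear speed of pliers below 0.02 m/s and horizontal distance between pliers and filter above 0.15 m); the robot touches nothing.
It fails at once if the tumbler, mug, lemon or garlic shifted by more than 3 cm (distance of any of tumbler, mug, lemon, garlic from where it was at the start of the episode above 0.03 m).
It fails at once if the pliers let go or dropped while more than 6 cm above the worktop (height (world z) of pliers above 0.06 m and contact force between the fingers and pliers below 0.02 N).
It also fails if it takes over 51 s, if anything falls off the work surface, if the arm or the gripper's body presses on something with over 40 N, if the wrist force passes 120 N, or if a joint passes its speed limit or range.

## Working session

There is one attempt and no reset: what is moved stays moved. The work goes in short steps, Python scripts to look and compute and a tool call to move; the robot and the scene stay as the last step left them, time stands still between calls to the robot, and variables do not carry over. Pictures are saved under pics/ and viewed, at most 10 in all, crops included, and the job is handed in when it is done.

Besides the shell and the picture viewer there is one more tool, called as name(argument=value, ...) on one line, values as JSON. apply_moves: Moves the arm, as the interface text tells. Its arguments: {"type":"object","properties":{"commands":{"type":"array","items":{"type":"number"}},"claw":{"type":"number"},"newtons":{"type":"number"}},"required":["commands"]}

```bash
mkdir -p pics; cat > h.py <<'E'
import numpy as np, cv2
from workcell import readout, eyes, job, arm
def grab(n,f=None):
    s=readout.get_state(); c=eyes.camera(n)
    if n=="wrist":
        M=np.array(c["mount"]); R=np.array(s["eef_rot"]); p=np.array(s["position"])
        c["rotation"]=R@M[:3,:3]; c["origin"]=R@M[:3,3]+p
    if f: cv2.imwrite(f,np.ascontiguousarray(c["image"][:,:,::-1]))
    return c
def ray(c,px):
    f=210/np.tan(np.radians(c["fovy"])/2)
    d=np.array([(px[0]-c["cx"])/f,-(px[1]-c["cy"])/f,-1.])
    d=np.array(c["rotation"])@d
    return np.array(c["origin"]),d/np.linalg.norm(d)
def atz(c,px,z):
    o,d=ray(c,px); return o+d*(z-o[2])/d[2]
def tri(rays):
    A=0;b=0
    for o,d in rays:
        P=np.eye(3)-np.outer(d,d); A=A+P; b=b+P@o
    return np.linalg.solve(A,b)
def proj(c,X):
    f=210/np.tan(np.radians(c["fovy"])/2)
    v=np.array(c["rotation"]).T@(np.array(X)-c["origin"])
    return np.array([c["cx"]+f*v[0]/-v[2],c["cy"]-f*v[1]/-v[2]])
E
python3 - <<'E'
from h import *
s=readout.get_state(); print({k:np.round(v,3).tolist() for k,v in s.items()}); print(arm.grip_depth)
for n in ("scene","top"):
    c=grab(n,f"pics/{n}0.png"); print(n,{k:np.round(v,4).tolist() for k,v in c.items() if k!="image" and not isinstance(v,str)})
    for t in ("filter","clip","ear_l","ear_r","pliers","pliers_grip","pliers_jaw","tumbler","mug","lemon","garlic"):
        print(t,[(round(r["p"],2),np.round(r["location"],1).tolist()) for r in eyes.place_of(t,n)][:3])
E
```

```text
{'time': 0.0, 'joint_pos': [-53.94, 22.091, 0.379, -0.029, -68.411, -14.816], 'joint_velocities': [0.02, -0.117, -0.065, 0.005, 0.017, -0.087], 'effort': [-0.002, -39.067, 18.74, 4.22, 0.011, -0.0], 'position': [0.226, -0.582, 0.221], 'eef_rot': [[-0.932, -0.362, -0.001], [-0.362, 0.932, 0.002], [0.0, 0.002, -1.0]], 'wrist_force': [0.839, -0.242, 0.495], 'wrist_torque': [-0.009, -0.036, -0.025], 'grasp_force': 0.0, 'gripper_width': 0.996}
0.0187
scene {'fovy': 50.2049, 'cx': 277.7144, 'cy': 205.6912, 'origin': [-0.064, 0.2451, 1.2986], 'rotation': [[-0.4121, 0.7883, -0.4569], [-0.9111, -0.3624, 0.1964], [-0.0107, 0.4972, 0.8676]]}
filter [(0.89, [219.6, 200.3])]
clip [(0.88, [237.2, 190.4]), (0.53, [232.2, 188.2])]
ear_l [(0.48, [234.8, 190.3])]
ear_r [(0.48, [234.8, 190.3])]
pliers [(0.85, [297.3, 235.1]), (0.59, [347.2, 214.3])]
pliers_grip [(0.8, [352.7, 223.9]), (0.68, [301.1, 252.0]), (0.33, [344.1, 200.8])]
pliers_jaw [(0.92, [298.0, 222.9]), (0.51, [345.1, 200.1])]
tumbler [(0.92, [253.0, 272.8])]
mug [(0.59, [185.1, 269.4])]
lemon [(0.74, [201.1, 292.4])]
garlic [(0.71, [211.1, 319.6]), (0.4, [205.8, 293.0])]
top {'fovy': 43.7104, 'cx': 291.3893, 'cy': 206.4984, 'origin': [0.3287, -0.0109, 1.4257], 'rotation': [[0.0215, 0.9871, -0.1587], [-0.9998, 0.0208, -0.0061], [-0.0027, 0.1588, 0.9873]]}
filter []
clip [(0.78, [253.5, 169.2]), (0.47, [252.3, 163.5]), (0.44, [247.0, 167.2])]
ear_l [(0.48, [250.0, 173.6]), (0.4, [256.6, 169.5]), (0.38, [248.6, 151.5])]
ear_r [(0.48, [250.0, 173.6]), (0.4, [256.6, 169.5]), (0.38, [248.6, 151.5])]
pliers [(0.95, [378.4, 225.6]), (0.8, [317.0, 229.6])]
pliers_grip [(0.74, [378.4, 249.4]), (0.59, [308.7, 251.3]), (0.45, [252.8, 165.1])]
pliers_jaw [(0.72, [315.9, 215.3]), (0.71, [382.8, 210.4])]
tumbler [(0.61, [257.1, 253.1])]
mug [(0.95, [181.4, 208.8])]
lemon [(0.95, [187.1, 246.1])]
garlic [(0.69, [180.0, 279.7]), (0.21, [382.2, 214.1])]
```

View pics/scene0.png

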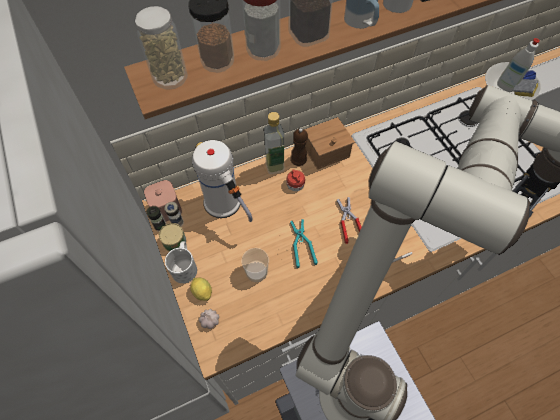

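View pics/top0.png

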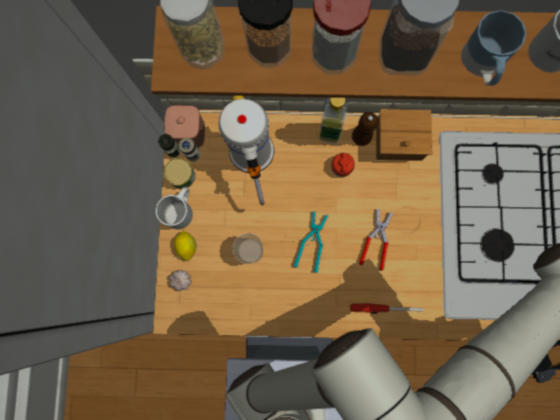

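The scene view shows the red-handled pliers at about (347,214), the turquoise decoy at (303,243) and the filter at (215,180). In the top view the red pliers are at (378,235) and the clip at (254,169). Next I triangulate.

```bash
cat > loc.py <<'E'
from h import *
S=grab("scene");T=grab("top")
m={}
for n,c in(("scene",S),("top",T)):
    for t in ("filter","clip","pliers","pliers_grip","pliers_jaw"):
        m[n,t]=[np.array(r["location"]) for r in eyes.place_of(t,n)]
near=lambda n,t,p:min(m[n,t],key=lambda q:np.hypot(*(q-p)))
for t,a,b in(("clip",(235,189),(253,168)),("pliers",(347,214),(378,226)),("pliers_grip",(350,227),(377,249)),("pliers_jaw",(345,200),(382,211))):
    pa,pb=near("scene",t,a),near("top",t,b)
    X=tri([ray(S,pa),ray(T,pb)]); print(t,pa.round(1),pb.round(1),X.round(4),"z0 each",atz(S,pa,.009).round(4),atz(T,pb,.009).round(4))
f=m["scene","filter"][0]; print("filter",f,atz(S,f,0).round(4))
for px,z in(((242,119),.281),((250,152),0)): print("top filter",atz(T,px,z).round(4))
for n,px in(("tumbler",(253,270)),("box",(406,150)),("pepper",(367,125))): print(n,atz(T,px,0.05).round(3))
c=T["image"][180:300,330:430]; d=S["image"][180:260,300:400]
cl=T["image"][100:220,205:305]
cv2.imwrite("pics/crop1.png",np.hstack([cv2.resize(x,(400,480),interpolation=cv2.INTER_CUBIC) for x in(c,cl)])[:,:,::-1])
E
python3 loc.py
```

```text
clip [234.4 190.1] [254.1 167.4] [0.6206 0.088  0.1902] z0 each [0.7319 0.0614 0.009 ] [0.6641 0.1036 0.009 ]
pliers [348.3 212.8] [381.4 226.5] [ 0.5089 -0.2559 -0.0224] z0 each [ 0.4939 -0.2462  0.009 ] [ 0.5065 -0.2484  0.009 ]
pliers_grip [351.6 224.9] [376.6 249.6] [ 0.4434 -0.2309  0.0232] z0 each [ 0.4502 -0.2343  0.009 ] [ 0.4433 -0.2351  0.009 ]
pliers_jaw [344.1 200.1] [381.5 212.4] [ 0.5423 -0.2515  0.0137] z0 each [ 0.5422 -0.2568  0.009 ] [ 0.5453 -0.2489  0.009 ]
filter [224.4 200.3] [0.7139 0.1056 0.    ]
top filter [0.712  0.1128 0.281 ]
top filter [0.7103 0.1173 0.    ]
tumbler [0.38  0.094 0.05 ]
box [ 0.711 -0.309  0.05 ]
pepper [ 0.779 -0.204  0.05 ]
```

View pics/crop1.png

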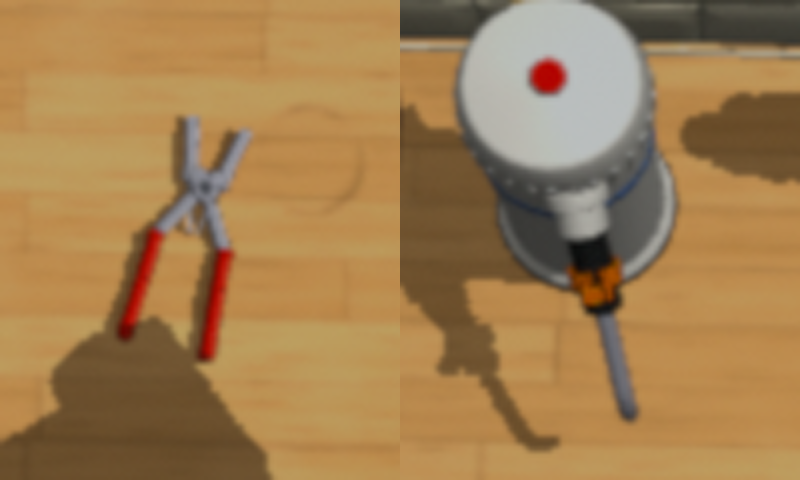

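The red pliers' pivot is at top pixel (381,227), with handle ends mid (371,266). The tube tip is at (262,204) and the clip ears at (254,171). Moving above the pliers for a close look.

apply_moves(commands=[-0.04,0.031,-0.004,0,-0.04,0.031,-0.004,0,-0.04,0.031,-0.004,0,-0.04,0.031,-0.004,0,-0.04,0.031,-0.004,0,-0.04,0.031,-0.004,0,-0.04,0.031,-0.004,0,-0.04,0.031,-0.004,0,0,0,0,10,0,0,0,10,0,0,0,10,0,0,0,0,0,0,0,0])

```text
time: 3.42
position: [0.4348, -0.2355, 0.2546]
eef_rot: [[-0.989, 0.15, 0.0], [0.15, 0.989, -0.0], [-0.0, -0.0, -1.0]]
wrist_force: [0.0, -0.6, 0.1]
gripper_width: 0.998
grasp_force: 0.0
```

```bash
python3 - <<'E'
from h import *
s=readout.get_state(); print(np.round(s["position"],4),np.round(s["eef_rot"],3).tolist(),np.round(s["joint_pos"],1))
W=grab("wrist","pics/w1.png"); print("cam",W["origin"].round(3),W["rotation"].round(2).tolist(),W["fovy"])
for t in("pliers","pliers_grip","pliers_jaw"):
    for r in eyes.place_of(t,"wrist"): print(t,round(r["p"],2),np.round(r["location"],1),atz(W,r["location"],.009).round(4))
E
```

```text
[ 0.4348 -0.2355  0.2546] [[-0.989, 0.15, 0.0], [0.15, 0.989, -0.0], [-0.0, -0.0, -1.0]] [ -9.6   7.9 -14.3   0.  -67.8 -89. ]
cam [ 0.364 -0.225  0.417] [[0.15, -0.95, -0.26], [0.99, 0.15, 0.04], [0.0, -0.26, 0.97]] 68.78510798642942
pliers 0.89 [282.1 224.9] [ 0.5007 -0.2437  0.009 ]
pliers 0.63 [405.  202.8] [ 0.4945 -0.0719  0.009 ]
pliers_grip 0.8 [286.5 185.4] [ 0.4459 -0.2294  0.009 ]
pliers_grip 0.77 [420.3 158.6] [ 0.4369 -0.0491  0.009 ]
pliers_jaw 0.93 [400.6 228.6] [ 0.5313 -0.0797  0.009 ]
```

View pics/w1.png

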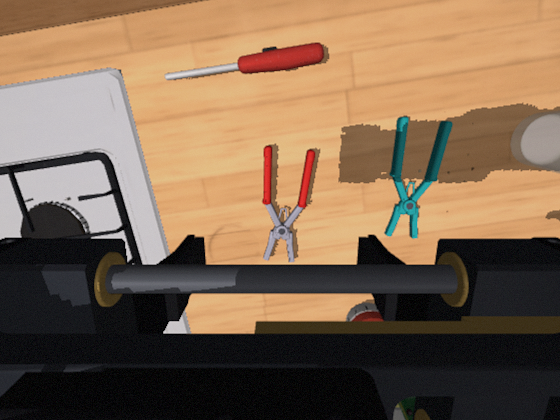

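The red pliers are centred: pivot (282,231), handle ends (268,147)/(311,151), nose tips (267,258)/(291,260).

```bash
python3 - <<'E'
from h import *
W=grab("wrist");T=grab("top");S=grab("scene")
for c,P in((W,[(282,231),(289.5,149),(279,259)]),(T,[(381.25,226.75),(371.5,266),(384.5,211.25)])):
    q=[atz(c,p,z) for p,z in zip(P,(.018,.009,.009))]; d=q[2]-q[1]; print([x.round(4) for x in q],np.degrees(np.arctan2(d[1],d[0])),np.linalg.norm(d))
# clip/mouth
for n,p,z in(("mouth",(262,203.75),.125),("clipears",(254.25,171.25),.22),("cap",(242,119),.281)): print(n,atz(T,p,z).round(4))
print("mouth scene",atz(S,(250,219),.125).round(4))
E
```

```text
[array([ 0.5064, -0.2448,  0.018 ]), array([ 0.3984, -0.2183,  0.009 ]), array([ 0.5513, -0.256 ,  0.009 ])] -13.857163156794106 0.15750028065935764
[array([ 0.5047, -0.2465,  0.018 ]), array([ 0.3989, -0.2212,  0.009 ]), array([ 0.5487, -0.2571,  0.009 ])] -13.496263417964586 0.15401348337191362
mouth [0.5432 0.0712 0.125 ]
clipears [0.6049 0.0859 0.22  ]
cap [0.712  0.1128 0.281 ]
mouth scene [0.5469 0.0729 0.125 ]
```

apply_moves(commands=[-0.012,0.006,0,0,0,0,0.04,5,0,0,0.05,0,0,0,0.05,0,0,0,0.05,0,0,0,0.04,0,0,0,0.02,0,0,0,0,0,0,0,0,0])

```text
time: 4.9
position: [0.4487, -0.2313, 0.0051]
eef_rot: [[-0.971, 0.237, 0.001], [0.237, 0.971, -0.0], [-0.001, -0.0, -1.0]]
wrist_force: [-0.1, -1.0, 0.1]
gripper_width: 1.004
grasp_force: 0.0
```

apply_moves(commands=[0,0,0.0015,0,0,0,0,0,0,0,0,0,0,0,0,0,0,0,0,0,0,0,0,0], claw=0.053, newtons=25)

```text
time: 5.65
position: [0.4474, -0.2312, 0.0034]
eef_rot: [[-0.971, 0.238, -0.0], [0.238, 0.971, 0.0], [0.0, -0.0, -1.0]]
wrist_force: [-2.5, 1.6, 5.6]
gripper_width: 0.615
grasp_force: 7.8
```

apply_moves(commands=[0,0,-0.02,0,0,0,-0.03,0,0,0,-0.04,0,0,0,-0.04,0,0,0,-0.04,0,0,0,-0.03,0,0,0,0,0,0,0,0,0])

```text
time: 6.65
position: [0.4467, -0.2309, 0.2015]
eef_rot: [[-0.971, 0.238, -0.002], [0.238, 0.971, 0.001], [0.003, 0.001, -1.0]]
wrist_force: [-0.9, 0.0, -1.5]
gripper_width: 0.612
grasp_force: 5.6
```

```bash
python3 - <<'E'
from h import *
s=readout.get_state(); print(s["gripper_width"]*87,s["grasp_force"],s["position"])
I=[]
for n in("scene","top","wrist"):
    c=grab(n)
    I.append(c["image"])
    print(n,[(t,round(r["p"],2),np.round(r["location"],0).tolist()) for t in("pliers","pliers_jaw") for r in eyes.place_of(t,n)])
    print(proj(c,s["position"]))
cv2.imwrite("pics/l1.png",np.hstack([cv2.resize(I[0][130:270,280:440],(400,350)),cv2.resize(I[2],(400,350))])[:,:,::-1])
E
```

```text
53.28448478742329 5.599431172013283 [ 0.44672236 -0.23090166  0.20152193]
scene [('pliers', 0.63, [296.0, 236.0]), ('pliers_jaw', 0.47, [298.0, 223.0])]
[360.0885544  195.28930426]
top [('pliers', 0.73, [392.0, 241.0]), ('pliers_jaw', 0.17, [248.0, 172.0])]
[387.79759248 241.73175202]
wrist [('pliers', 0.95, [420.0, 190.0]), ('pliers_jaw', 0.63, [419.0, 223.0])]
[281.31701363 251.35126892]
```

View pics/l1.png

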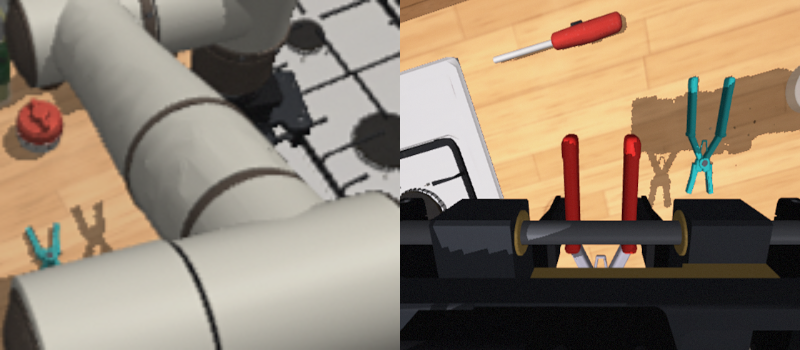

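The left half shows only the arm blocking the view. The right half shows the pliers level between the fingers, handle ends at about wrist pixels (242,166) and (323,169). Next I take a precise look at the clip from the first pictures.

```bash
python3 - <<'E'
from h import *
S=cv2.imread("pics/scene0.png");T=cv2.imread("pics/top0.png")
for n,I in(("scene",S),("top",T)):
    h=cv2.cvtColor(I,cv2.COLOR_BGR2HSV); m=(h[...,0]>4)&(h[...,0]<16)&(h[...,1]>200)&(h[...,2]>110)
    r=np.zeros_like(m); r[150:215,220:275]=1; v,u=np.where(m&r); print(n,len(u),u.mean(),v.mean(),u.min(),u.max(),v.min(),v.max())
a=cv2.resize(S[165:225,215:265],(400,480),interpolation=cv2.INTER_NEAREST);b=cv2.resize(T[145:205,230:280],(400,480),interpolation=cv2.INTER_NEAREST)
cv2.imwrite("pics/clip.png",np.hstack([a,b]))
# pitch check
s=readout.get_state();W=grab("wrist");R=np.array(s["eef_rot"]);p=np.array(s["position"])
for th in(-15,0,15,30,40):
    t=np.radians(th); q=[]
    for y in(-.026,.026):
        q.append(proj(W,p+R@np.array([.054*np.cos(t)+.005*np.sin(t),y,-.006+.054*np.sin(t)-.005*np.cos(t)])).round(0).tolist())
    print(th,q)
E
```

```text
<stdin>:5: RuntimeWarning: Mean of empty slice.
  ret = ret.dtype.type(ret / rcount)
Traceback (most recent call last):
ValueError: zero-size array to reduction operation minimum which has no identity
```

```bash
python3 - <<'E'
from h import *
S=cv2.imread("pics/scene0.png");T=cv2.imread("pics/top0.png")
a=cv2.resize(S[165:225,215:265],(400,480),interpolation=cv2.INTER_NEAREST);b=cv2.resize(T[145:205,230:280],(400,480),interpolation=cv2.INTER_NEAREST)
cv2.imwrite("pics/clip.png",np.hstack([a,b]))
s=readout.get_state();W=grab("wrist");R=np.array(s["eef_rot"]);p=np.array(s["position"])
for th in(-15,0,15,30,40):
    t=np.radians(th); q=[]
    for y in(-.026,.026):
        q.append(proj(W,p+R@np.array([.054*np.cos(t)+.005*np.sin(t),y,-.006+.054*np.sin(t)-.005*np.cos(t)])).round(0).tolist())
    print(th,q)
E
```

```text
-15 [[223.0, 171.0], [339.0, 171.0]]
0 [[228.0, 161.0], [334.0, 160.0]]
15 [[232.0, 158.0], [329.0, 158.0]]
30 [[236.0, 163.0], [326.0, 163.0]]
40 [[238.0, 169.0], [323.0, 169.0]]
```

View pics/clip.png

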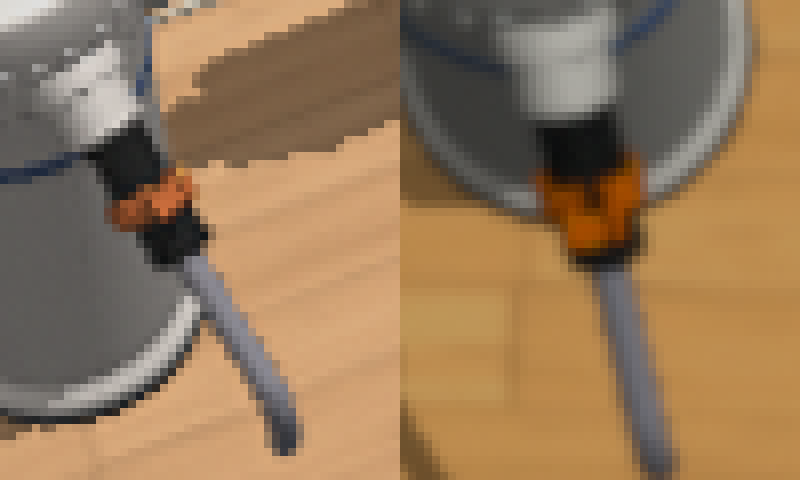

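The pictures put the clip's ears at about scene (237,189) and top (255,172), and the tube mouth at scene (250,220) and top (262,204). Now I fit the filter's pose to these and move to staging.

```bash
cat > fit.py <<'E'
from h import *
from scipy.optimize import least_squares
S=grab("scene");T=grab("top")
def fp(v,out,z): return np.array([v[0]-out*np.cos(v[2]),v[1]-out*np.sin(v[2]),z])
# (camera,px,out,z,w): cap dot, mouth, sleeve lower end (18mm beyond clip on axis)
ax=.113+.024*np.sin(np.radians(35)); az=.22-.024*np.cos(np.radians(35))
c35,s35=np.cos(np.radians(35)),np.sin(np.radians(35))
D=[(S,(211,152.5),0,.284),(T,(242,119),0,.284),(S,(250.3,219),.172,.125),(T,(262,203),.172,.125),
   (S,(237,190),.113,.22),(T,(254.8,172),.113,.22)]
N=["capS","capT","mouthS","mouthT","clipS","clipT"]
f=lambda v:np.concatenate([proj(c,fp(v,o,z))-p for c,p,o,z in D])
r=least_squares(f,[.712,.11,.24],loss="soft_l1")
print(r.x,np.degrees(r.x[2]),"clip",fp(r.x,.113,.22).round(4)); 
for n,e in zip(N,f(r.x).reshape(-1,2)): print(n,e.round(1))
E
python3 fit.py
```

```text
[0.71120933 0.11279816 0.24681312] 14.141350373104547 clip [0.6016 0.0852 0.22  ]
capS [-0.2 -1.8]
capT [-0.1 -0.1]
mouthS [0.7 0.4]
mouthT [0.2 0.3]
clipS [-0.6 -0.7]
clipT [-0.3  0.6]
```

apply_moves(commands=[0,0.04,-0.02,0,0,0.05,-0.03,0,0,0.05,-0.02,0,0,0.05,0,0,0,0.05,0,0,0,0.05,0,0,0,0,0,-9.2,0,0,0,-9.2,0,0,0,-9,0,0,0,0,0,0,0,0])

```text
time: 8.62
position: [0.5166, 0.0503, 0.2731]
eef_rot: [[-0.972, -0.234, -0.0], [-0.234, 0.972, 0.0], [0.0, 0.0, -1.0]]
wrist_force: [0.1, -0.4, -1.3]
gripper_width: 0.61
grasp_force: 5.6
```

```bash
cat > pl.py <<'E'
from h import *
s=readout.get_state();p=np.array(s["position"]);R=np.array(s["eef_rot"])
C={n:grab(n) for n in("scene","top","wrist")}
fwd=-R[:,0]; 
for n,c in C.items():
    # intersect with vertical plane through tool xz plane
    for t in("pliers","pliers_jaw","pliers_grip"):
        for r in eyes.place_of(t,n):
            o,d=ray(c,r["location"]); k=np.dot(p-o,R[:,1])/np.dot(d,R[:,1]); X=o+k*d
            print(n,t,round(r["p"],2),np.round(r["location"],1),"guess fwd",round(float(np.dot(X-p,fwd)),4),"up",round(float(X[2]-p[2]),4) )
import sys
if len(sys.argv)>1:
    S,T,W=[C[n]["image"] for n in("scene","top","wrist")]
    cs,ct=proj(C["scene"],p+.06*fwd),proj(C["top"],p+.06*fwd)
    cr=lambda I,q,h:I[max(0,int(q[1])-h):int(q[1])+h,max(0,int(q[0])-h):int(q[0])+h]
    L=[cv2.resize(x,(266,300),interpolation=cv2.INTER_CUBIC) for x in(cr(S,cs,45),cr(T,ct,45),W[60:340,130:430])]
    cv2.imwrite("pics/%s.png"%sys.argv[1],cv2.resize(np.hstack(L),(798,450))[:,:,::-1]); print(cs,ct)
E
python3 pl.py stg
```

```text
top pliers 0.8 [318.6 230.9] guess fwd -0.2186 up 1.3675
top pliers_jaw 0.56 [316.9 215.5] guess fwd -0.2237 up 1.3579
top pliers_grip 0.69 [309. 252.] guess fwd -0.2191 up 1.4934
top pliers_grip 0.64 [268.5 205.9] guess fwd 0.034 up -0.2194
wrist pliers 0.63 [199.4 140.6] guess fwd -0.0719 up 0.1625
wrist pliers_jaw 0.77 [186.5 165.5] guess fwd -0.0719 up 0.1625
wrist pliers_grip 0.74 [481.5  96.9] guess fwd -0.0719 up 0.1623
wrist pliers_grip 0.71 [217.9  94.5] guess fwd -0.0719 up 0.1626
[245.44476427 183.85675219] [261.65248426 179.13331856]
```

View pics/stg.png

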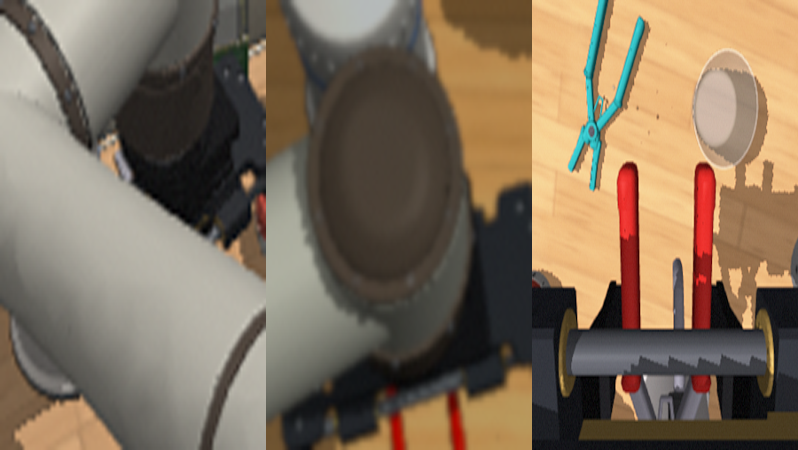

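The arm blocks both fixed cameras here. The wrist picture shows both handles (rear ends at row ~163, front ends at row ~301) with the grey spout between them. I solve the pitch from those rows.

```bash
cat > pitch.py <<'E'
from h import *
from scipy.optimize import fsolve
import sys
def red(W):
    h=cv2.cvtColor(W["image"],cv2.COLOR_RGB2HSV); m=((h[...,0]<8)|(h[...,0]>172))&(h[...,1]>150)&(h[...,2]>50)
    m=m.astype(np.uint8); m[:, :190]=0; m[:,375:]=0
    n,l,st,ce=cv2.connectedComponentsWithStats(m); 
    return sorted([st[i].tolist() for i in range(1,n) if st[i][4]>300])
def solve(W,p,R,rr,rf,hz,gz,cx=281):
    def P(x,z): return proj(W,p+R@np.array([x,0,z]))[1]
    def f(v):
        t,s=v # s: rear end distance behind G
        c,sn=np.cos(t),np.sin(t)
        q=lambda a,hh:(a*c-0+hh*sn, gz+a*sn-hh*c)
        return [P(*q(s,hz))-rr,P(*q(s-.080,hz))-rf]
    v=fsolve(f,[.2,.053]); return np.degrees(v[0]),115-v[1]*1000
if __name__=="__main__":
    s=readout.get_state();W=grab("wrist"); p=np.array(s["position"]);R=np.array(s["eef_rot"])
    b=red(W); print(b)
    rr=np.mean([x[1] for x in b[:2]]); rf=np.mean([x[1]+x[3] for x in b[:2]]); print(rr,rf)
    for hz in(0,.004):
        for gz in(-.006,-.012): print(hz,gz,"pitch, grip behind pivot mm",np.round(solve(W,p,R,rr,rf,hz,gz),1))
E
python3 pitch.py
```

```text
[[226, 161, 26, 104, 2205], [311, 161, 26, 104, 2208]]
161.0 265.0
0 -0.006 pitch, grip behind pivot mm [-35.4  43.8]
0 -0.012 pitch, grip behind pivot mm [-38.7  38.7]
0.004 -0.006 pitch, grip behind pivot mm [-38.2  36.4]
0.004 -0.012 pitch, grip behind pivot mm [-42.   29.2]
```

```bash
python3 - <<'E'
from pitch import *
s=readout.get_state();W=grab("wrist"); p=np.array(s["position"]);R=np.array(s["eef_rot"])
h=cv2.cvtColor(W["image"],cv2.COLOR_RGB2HSV); m=((h[...,0]<8)|(h[...,0]>172))&(h[...,1]>150)&(h[...,2]>40)
for r in(170,200,240,260,292,297,300,303,306,310):
    u=np.where(m[r,190:375])[0]+190; print(r,u.min() if len(u) else 0,u.max() if len(u) else 0,len(u))
for rf in(298,301,304):
  for gz in(-.006,-.012): print(rf,gz,np.round(solve(W,p,R,162,rf,.003,gz),1))
E
```

```text
170 227 335 45
200 229 333 42
240 230 332 43
260 231 331 42
292 0 0 0
297 231 331 43
300 232 330 39
303 234 329 29
306 0 0 0
310 0 0 0
298 -0.006 [-7.2 60.4]
298 -0.012 [-12.4  57.8]
301 -0.006 [-3.5 61.4]
301 -0.012 [-9.3 59. ]
304 -0.006 [ 0.9 62.2]
304 -0.012 [-5.9 60. ]
```

apply_moves(commands=[0.013,0.006,0,-0.6,0.014,0.007,0.02,0,0,0,0.02,0,0,0,0.018,0,0,0,0,0,0,0,0,0], claw=0.04)

```text
time: 10.07
position: [0.4874, 0.0566, 0.216]
eef_rot: [[-0.969, -0.247, 0.001], [-0.247, 0.969, 0.0], [-0.001, -0.0, -1.0]]
wrist_force: [0.7, 0.0, -0.6]
gripper_width: 0.467
grasp_force: 8.8
```

```bash
cat > view.py <<'E'
from pitch import *
s=readout.get_state();W=grab("wrist"); p=np.array(s["position"]);R=np.array(s["eef_rot"])
print("w",round(s["gripper_width"]*87,1),"F",round(s["grasp_force"],1),np.round(s["wrist_force"],1),p.round(4))
h=cv2.cvtColor(W["image"],cv2.COLOR_RGB2HSV); m=((h[...,0]<8)|(h[...,0]>172))&(h[...,1]>150)&(h[...,2]>40)
m=m[:,195:370]; rows=np.where(m.sum(1)>=12)[0]; rows=rows[rows>60]
# contiguous apart from rod
rr=rows.min(); rf=rows[rows<345].max(); print("rows",rr,rf)
for r in(rr+8,rf-5):
    u=np.where(m[r])[0]+195
    if len(u): print("span",r,u.min(),u.max())
print("pitch/grip",np.round(solve(W,p,R,rr+1,rf+1,.003,-.006),1))
u0=np.array([.9697,.2443,0])
for n,o,z in(("mouth",.172,.125),("bend",.165,.16)): print(n,proj(W,np.array([.7112,.1128,0])-o*u0+[0,0,z]).round(0))
E
python3 view.py
```

```text
w 40.6 F 8.8 [ 0.7  0.  -0.6] [0.4874 0.0566 0.216 ]
rows 164 305
span 172 252 310
span 300 239 324
pitch/grip [ 0.4 63.6]
mouth [280. 271.]
bend [280. 300.]
```

apply_moves(commands=[0,0,0.006,0,0,0,0.005,0,0,0,0.004,0,0,0,0.003,0,0,0,0.003,0,0,0,0,0])

```text
time: 10.88
position: [0.4871, 0.0564, 0.1937]
eef_rot: [[-0.969, -0.246, -0.001], [-0.246, 0.969, -0.0], [0.001, -0.0, -1.0]]
wrist_force: [-0.5, -0.7, -0.7]
gripper_width: 0.46
grasp_force: 8.4
```

```bash
python3 view.py
```

```text
w 40.1 F 8.4 [-0.5 -0.7 -0.7] [0.4871 0.0564 0.1937]
rows 166 307
span 174 254 308
span 302 238 324
pitch/grip [ 1.  64.7]
mouth [281. 285.]
bend [281. 317.]
```

apply_moves(commands=[0,0,0.004,0,-0.001,0,0.004,0,-0.001,0,0.004,0,0,0,0,0,0,0,0,0])

```text
time: 11.55
position: [0.4893, 0.057, 0.1821]
eef_rot: [[-0.969, -0.246, 0.0], [-0.246, 0.969, -0.0], [-0.0, -0.0, -1.0]]
wrist_force: [-0.2, 0.8, -2.3]
gripper_width: 0.46
grasp_force: 8.4
```

```bash
python3 view.py
```

```text
w 40.0 F 8.4 [-0.2  0.8 -2.3] [0.4893 0.057  0.1821]
rows 166 307
span 174 254 308
span 302 238 324
pitch/grip [ 1.  64.7]
mouth [281. 289.]
bend [280. 325.]
```

apply_moves(commands=[0,0,-0.015,0,0,0,-0.015,0,-0.003,0,0,0,0,0,0,0,0,0,0,0,0,0,0.006,0,0,0,0.006,0,0,0,0.005,0,0,0,0,0,0,0,0,0], claw=0.03)

```text
time: 12.85
position: [0.4866, 0.0557, 0.1935]
eef_rot: [[-0.97, -0.245, -0.013], [-0.245, 0.97, -0.004], [0.014, -0.001, -1.0]]
wrist_force: [-9.6, -1.2, -2.7]
gripper_width: 0.346
grasp_force: 12.9
```

```bash
python3 view.py
```

```text
w 30.1 F 12.9 [-9.6 -1.2 -2.7] [0.4866 0.0557 0.1935]
rows 165 304
span 173 271 291
span 299 248 314
pitch/grip [-2.1 63.6]
mouth [281. 287.]
bend [281. 320.]
```

apply_moves(commands=[0.007,0,-0.012,0,0.007,0,0,0,0,0,0.006,0,0,0,0.006,0,0,0,0.005,0,0,0,0.005,0,0,0,0,0])

```text
time: 13.78
position: [0.4783, 0.0542, 0.1844]
eef_rot: [[-0.969, -0.246, -0.001], [-0.246, 0.969, -0.001], [0.001, -0.0, -1.0]]
wrist_force: [0.4, 0.9, -0.6]
gripper_width: 0.343
grasp_force: 10.0
```

```bash
python3 view.py
```

```text
w 29.8 F 10.0 [ 0.4  0.9 -0.6] [0.4783 0.0542 0.1844]
rows 166 304
span 174 271 292
span 299 248 314
pitch/grip [-3.  63.9]
mouth [281. 300.]
bend [281. 336.]
```

apply_moves(commands=[0,0,0.004,0,0,0,0.004,0,-0.001,0,0.004,0,0,0,0,0])

```text
time: 14.32
position: [0.4794, 0.0545, 0.1726]
eef_rot: [[-0.969, -0.246, -0.001], [-0.246, 0.969, -0.0], [0.001, -0.0, -1.0]]
wrist_force: [0.1, -0.0, -1.6]
gripper_width: 0.345
grasp_force: 10.0
```

```bash
python3 view.py
```

```text
w 30.0 F 10.0 [ 0.1 -0.  -1.6] [0.4794 0.0545 0.1726]
rows 166 304
span 174 271 291
span 299 248 313
pitch/grip [-3.  63.9]
mouth [281. 307.]
bend [280. 347.]
```

```bash
python3 - <<'E'
from h import *
p=np.array(readout.get_state()["position"])
S=grab("scene");W=grab("wrist");T=grab("top")
q=proj(S,p+[.09,.02,0]);print(q)
x,y=int(q[0]),int(q[1])
a=cv2.resize(S["image"][y-50:y+50,x-50:x+50],(300,300),interpolation=cv2.INTER_CUBIC)
q=proj(T,p+[.09,.02,0]);x,y=int(q[0]),int(q[1])
b=cv2.resize(T["image"][y-50:y+50,x-50:x+50],(300,300),interpolation=cv2.INTER_CUBIC)
c=cv2.resize(W["image"][130:390,190:370],(415,600),interpolation=cv2.INTER_CUBIC)
cv2.imwrite("pics/v8.png",np.hstack([np.vstack([a,b]),c])[:,:,::-1])
E
```

```text
[245.4418729  205.16950122]
```

View pics/v8.png

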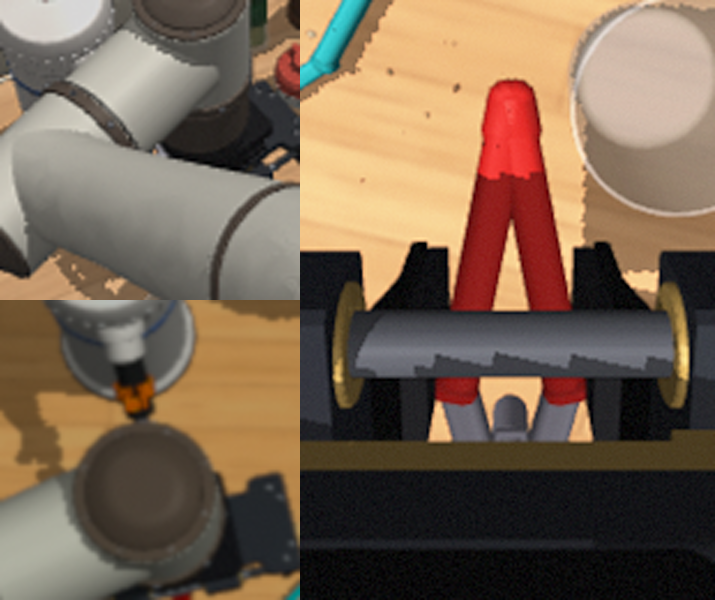

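apply_moves(commands=[0,0,0.004,0,0,0,0.004,0,0,0,0.004,0,0,0,0,0])

```text
time: 15.02
position: [0.4792, 0.0544, 0.1606]
eef_rot: [[-0.969, -0.246, -0.001], [-0.246, 0.969, -0.0], [0.001, -0.0, -1.0]]
wrist_force: [-0.2, 0.7, -1.8]
gripper_width: 0.351
grasp_force: 9.8
```

```bash
python3 view.py
```

```text
w 30.5 F 9.8 [-0.2  0.7 -1.8] [0.4792 0.0544 0.1606]
rows 166 305
span 174 271 291
span 300 248 314
pitch/grip [-1.7 64.2]
mouth [281. 317.]
bend [280. 360.]
```

```bash
python3 - <<'E'
from pitch import *
s=readout.get_state();W=grab("wrist"); p=np.array(s["position"]);R=np.array(s["eef_rot"])
P=lambda x,z: proj(W,p+R@np.array([x,0,z]))
for gz in(-.003,-.006,-.012):
  for th in(-10,0,10,20,30,40):
    t=np.radians(th);c,sn=np.cos(t),np.sin(t)
    q=lambda a,h:P(a*c+h*sn,gz+a*sn-h*c)[1].round(0)
    print(gz,th,"rear",q(.054,.003),"front",q(-.026,.003), "fronttop",q(-.026,.005))
E
```

```text
-0.003 -10 rear 164.0 front 295.0 fronttop 297.0
-0.003 0 rear 159.0 front 299.0 fronttop 301.0
-0.003 10 rear 158.0 front 302.0 fronttop 303.0
-0.003 20 rear 159.0 front 304.0 fronttop 304.0
-0.003 30 rear 164.0 front 304.0 fronttop 304.0
-0.003 40 rear 170.0 front 302.0 fronttop 302.0
-0.006 -10 rear 165.0 front 298.0 fronttop 300.0
-0.006 0 rear 160.0 front 302.0 fronttop 304.0
-0.006 10 rear 158.0 front 305.0 fronttop 306.0
-0.006 20 rear 160.0 front 307.0 fronttop 308.0
-0.006 30 rear 164.0 front 307.0 fronttop 307.0
-0.006 40 rear 171.0 front 306.0 fronttop 305.0
-0.012 -10 rear 167.0 front 303.0 fronttop 306.0
-0.012 0 rear 161.0 front 308.0 fronttop 310.0
-0.012 10 rear 160.0 front 311.0 fronttop 313.0
-0.012 20 rear 161.0 front 313.0 fronttop 314.0
-0.012 30 rear 166.0 front 314.0 fronttop 314.0
-0.012 40 rear 172.0 front 313.0 fronttop 312.0
```

apply_moves(commands=[0,0,0.004,0,0,0,0.003,0,0,0,0.003,0,0,0,0,0])

```text
time: 15.62
position: [0.4793, 0.0544, 0.1507]
eef_rot: [[-0.969, -0.246, -0.001], [-0.246, 0.969, -0.0], [0.001, -0.0, -1.0]]
wrist_force: [-0.7, -0.2, -2.5]
gripper_width: 0.346
grasp_force: 9.7
```

```bash
python3 view.py
```

```text
w 30.1 F 9.7 [-0.7 -0.2 -2.5] [0.4793 0.0544 0.1507]
rows 168 306
span 176 271 291
span 301 248 314
pitch/grip [-2.4 65.1]
mouth [280. 325.]
bend [280. 372.]
```

apply_moves(commands=[0,0,-0.015,0,0,0,-0.02,0,0.03,0,0,0,0.045,0,0,0,0.04,0,0,0,0,0,0,0,0,0,0,0])

```text
time: 16.55
position: [0.3688, 0.0266, 0.1866]
eef_rot: [[-0.969, -0.246, 0.002], [-0.246, 0.969, 0.001], [-0.002, 0.0, -1.0]]
wrist_force: [0.2, 0.3, -1.7]
gripper_width: 0.347
grasp_force: 9.7
```

```bash
cat view.py > v2.py; cat >> v2.py <<'E'
import sys
T=grab("top");S=grab("scene");f=-R[:,0]
G=p+[0,0,.006]
for th in(0,10,20,30,40):
    t=np.radians(th); print(th,[proj(c,G+r*(f*np.cos(t)+[0,0,np.sin(t)])).round(1).tolist() for c in(T,S) for r in(.061,.111)])
def cr(c,h):
    q=proj(c,G+.06*f);x,y=int(q[0]),int(q[1]);print("crop",x-h,y-h); return cv2.resize(c["image"][max(0,y-h):y+h,max(0,x-h):x+h],(400,400),interpolation=cv2.INTER_CUBIC)
cv2.imwrite("pics/%s.png"%sys.argv[1],np.hstack([cr(T,50),cr(S,50)])[:,:,::-1])
E
python3 v2.py v9
```

```text
w 30.2 F 9.7 [ 0.2  0.3 -1.7] [0.3688 0.0266 0.1866]
rows 167 305
span 175 271 291
span 300 248 314
pitch/grip [-2.7 64.5]
mouth [280. 407.]
bend [280. 452.]
0 [[271.4, 247.6], [266.8, 227.0], [275.7, 238.0], [264.5, 225.3]]
10 [[271.3, 247.6], [266.5, 226.7], [275.9, 236.5], [264.6, 222.5]]
20 [[271.4, 248.4], [266.6, 227.9], [276.5, 235.6], [265.5, 220.6]]
30 [[271.7, 250.0], [267.0, 230.4], [277.5, 235.2], [267.2, 219.6]]
40 [[272.1, 252.3], [267.7, 234.5], [278.9, 235.4], [269.6, 219.7]]
crop 221 197
crop 225 188
```

View pics/v9.png

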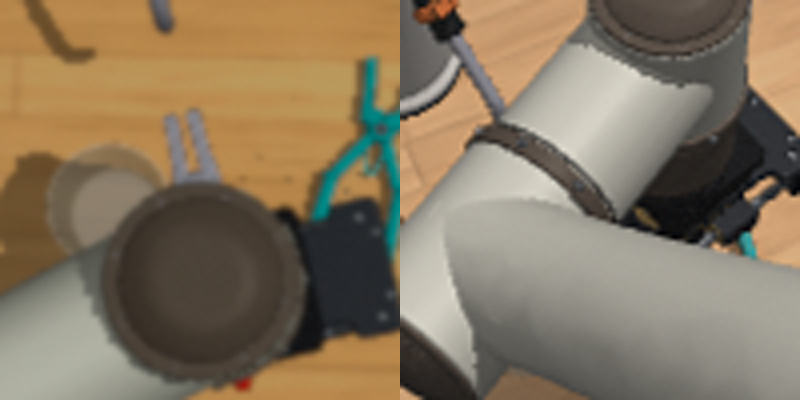

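The top picture shows the jaw tips at about (266.6,225.5) px, and a red handle end showing at about (282,293). I compare these with the pitch predictions.

```bash
python3 - <<'E'
from pitch import *
s=readout.get_state();T=grab("top");W=grab("wrist");p=np.array(s["position"]);R=np.array(s["eef_rot"]);f=-R[:,0];n0=np.array([0,0,1.])
I=T["image"]; h=cv2.cvtColor(I,cv2.COLOR_RGB2HSV)
m=((h[...,0]<8)|(h[...,0]>172))&(h[...,1]>150)&(h[...,2]>50); v,u=np.where(m[280:305,265:300]); print("red",u.min()+265,u.max()+265,v.min()+280,v.max()+280)
# jaws grey: blueish low saturation on wood
g=(h[...,1]<70)&(h[...,2]>60); 
for r in range(220,244): 
    c=np.where(g[r,258:282])[0]+258; print(r,c.tolist())
for th in(-10,0,10,20,30,40):
    t=np.radians(th); a=f*np.cos(t)+n0*np.sin(t)
    print(th,[proj(T,p+[0,0,.006]+k*a).round(1).tolist() for k in(-.054,.111)])
E
```

```text
red 280 282 291 293
220 []
221 []
222 []
223 []
224 []
225 [268, 269, 270]
226 [263, 264, 268, 269, 270]
227 [262, 263, 264, 265, 268, 269, 270, 271]
228 [263, 264, 265, 268, 269, 270, 271]
229 [263, 264, 265, 269, 270, 271]
230 [263, 264, 265, 269, 270, 271]
231 [263, 264, 265, 269, 270, 271, 272]
232 [263, 264, 265, 266, 270, 271, 272]
233 [264, 265, 266, 270, 271, 272]
234 [264, 265, 266, 270, 271, 272]
235 [264, 265, 266, 270, 271, 272, 273]
236 [264, 265, 266, 271, 272, 273]
237 [264, 265, 266, 267, 271, 272, 273, 274]
238 [264, 265, 266, 267, 271, 272, 273, 274]
239 [264, 265, 266, 267, 271, 272, 273, 274]
240 [264, 265, 266, 267, 268, 269, 270, 271, 272, 273, 274, 275]
241 [264, 265, 266, 267, 268, 269, 270, 271, 272, 273, 274, 275]
242 [264, 265, 266, 267, 268, 269, 270, 271, 272, 273, 274, 275]
243 [258, 264, 265, 266, 267, 268, 269, 270, 271, 272, 273, 274, 275]
-10 [[282.1, 295.5], [267.3, 228.7]]
0 [[282.3, 295.8], [266.8, 227.0]]
10 [[282.3, 295.4], [266.6, 226.7]]
20 [[282.1, 294.3], [266.6, 227.9]]
30 [[281.8, 292.7], [267.0, 230.4]]
40 [[281.4, 290.4], [267.8, 234.4]]
```

apply_moves(commands=[-0.045,0,0,0,-0.045,0,0,0,-0.025,0,0,0,0,0,0.015,0,0,0,0.015,0,0,0,0.006,0,-0.002,0,0.005,0,-0.002,0,0.005,0,-0.002,0,0.005,0,-0.002,0,0.005,0,0,0,0.004,0,0,0,0,0])

```text
time: 18.3
position: [0.4872, 0.0565, 0.1258]
eef_rot: [[-0.969, -0.246, -0.0], [-0.246, 0.969, -0.0], [0.0, -0.0, -1.0]]
wrist_force: [-1.7, 1.1, -1.3]
gripper_width: 0.352
grasp_force: 9.6
```

```bash
python3 view.py
```

```text
w 30.6 F 9.6 [-1.7  1.1 -1.3] [0.4872 0.0565 0.1258]
rows 178 308
span 186 272 291
span 303 248 314
pitch/grip [-7.9 68.6]
mouth [280. 340.]
bend [280. 397.]
```

apply_moves(commands=[0.003,0,-0.02,0,0.01,0,-0.02,0,0.03,0,-0.02,0,0.04,0,0,0,0.04,0,0,0,0,0,0,0])

```text
time: 19.1
position: [0.3656, 0.0253, 0.1862]
eef_rot: [[-0.969, -0.246, 0.0], [-0.246, 0.969, 0.001], [-0.0, 0.001, -1.0]]
wrist_force: [0.1, 1.2, -1.9]
gripper_width: 0.348
grasp_force: 9.7
```

apply_moves(commands=[0,0,0,0,0,0,0,0,0,0,0,0,0,0,0,0], claw=0.053)

```text
time: 19.6
position: [0.3683, 0.0263, 0.1858]
eef_rot: [[-0.969, -0.246, -0.001], [-0.246, 0.969, -0.0], [0.001, -0.0, -1.0]]
wrist_force: [0.9, 0.3, -1.4]
gripper_width: 0.6
grasp_force: 6.1
```

```bash
cat > top.py <<'E'
from pitch import *
s=readout.get_state();T=grab("top");p=np.array(s["position"]);R=np.array(s["eef_rot"]);f=-R[:,0];n0=np.array([0,0,1.])
print(p.round(4),round(s["gripper_width"]*87,1),s["grasp_force"])
h=cv2.cvtColor(T["image"],cv2.COLOR_RGB2HSV)
t0=proj(T,p+f*.1).astype(int)
m=((h[...,0]<8)|(h[...,0]>172))&(h[...,1]>150)&(h[...,2]>50); v,u=np.where(m[280:310,262:302]); print("red",u.min()+262,u.max()+262,v.min()+280,v.max()+280)
g=(h[...,1]<70)&(h[...,2]>60)
for r in range(222,246,1): 
    c=np.where(g[r,254:286])[0]+254; print(r,c.tolist())
for th in(-10,0,10,20,30,35,40,45):
    t=np.radians(th); a=f*np.cos(t)+n0*np.sin(t)
    print(th,[proj(T,p+[0,0,.006]+k*a).round(1).tolist() for k in(-.054,.061,.111)])
E
python3 top.py; python3 view.py
```

```text
[0.3683 0.0263 0.1858] 52.2 6.1429667472839355
red 288 291 286 289
222 []
223 []
224 []
225 []
226 []
227 []
228 []
229 [273, 274]
230 [273, 274, 275]
231 [273, 274, 275]
232 [260, 261, 273, 274, 275]
233 [259, 260, 261, 262, 273, 274, 275]
234 [260, 261, 262, 273, 274, 275]
235 [260, 261, 262, 263, 273, 274, 275]
236 [261, 262, 263, 273, 274, 275]
237 [261, 262, 263, 264, 273, 274, 275]
238 [261, 262, 263, 264, 273, 274, 275]
239 [261, 262, 263, 264, 265, 273, 274, 275]
240 [262, 263, 264, 265, 273, 274, 275, 276]
241 [254, 255, 262, 263, 264, 265, 273, 274, 275, 276]
242 [254, 255, 256, 257, 262, 263, 264, 265, 266, 273, 274, 275, 276]
243 [254, 255, 256, 257, 258, 263, 264, 265, 266, 273, 274, 275, 276]
244 [254, 255, 256, 257, 258, 259, 263, 264, 265, 266, 270, 272, 274, 275, 276, 277]
245 [254, 255, 256, 257, 258, 259, 262, 263, 273, 274, 275, 276, 277, 278, 279]
-10 [[282.2, 295.7], [271.8, 248.5], [267.5, 228.9]]
0 [[282.4, 296.0], [271.5, 247.8], [266.9, 227.3]]
10 [[282.4, 295.6], [271.4, 247.8], [266.7, 227.0]]
20 [[282.2, 294.6], [271.5, 248.6], [266.8, 228.1]]
30 [[281.9, 292.9], [271.8, 250.2], [267.2, 230.7]]
35 [[281.7, 291.9], [272.0, 251.3], [267.5, 232.5]]
40 [[281.5, 290.7], [272.2, 252.5], [267.9, 234.7]]
45 [[281.2, 289.4], [272.5, 253.9], [268.4, 237.2]]
w 52.9 F 5.9 [-1.3  0.5 -1.3] [0.3683 0.0263 0.1859]
rows 171 306
span 179 236 326
span 301 229 332
pitch/grip [-4.9 66. ]
mouth [281. 409.]
bend [281. 454.]
```

The pitch is now about 32° and held with the jaws open and centred. Moving to pre-approach, 40 mm short along the spout.

apply_moves(commands=[-0.041,0,0,0,-0.041,0,0,0,-0.041,0,0.01,0,0,0,0.02,0,0,0,0.02,0,0,0,0,0,0,0,0,0])

```text
time: 20.58
position: [0.4879, 0.0567, 0.1367]
eef_rot: [[-0.969, -0.246, 0.001], [-0.246, 0.969, 0.0], [-0.001, -0.0, -1.0]]
wrist_force: [-0.6, 0.2, -1.0]
gripper_width: 0.612
grasp_force: 5.6
```

```bash
python3 view.py
```

```text
w 53.2 F 5.6 [-0.6  0.2 -1. ] [0.4879 0.0567 0.1367]
rows 171 306
span 179 235 327
span 301 229 333
pitch/grip [-4.9 66. ]
mouth [280. 327.]
bend [280. 379.]
```

Pitch unchanged (rows 171/306). Advancing along the spout.

apply_moves(commands=[-0.004,0,-0.003,0,-0.004,0,-0.003,0,-0.004,0,-0.003,0,-0.004,0,-0.003,0,-0.004,0,-0.003,0,0,0,0,0])

```text
time: 21.38
position: [0.5071, 0.0616, 0.1513]
eef_rot: [[-0.969, -0.246, 0.001], [-0.246, 0.969, 0.0], [-0.001, 0.0, -1.0]]
wrist_force: [0.1, -0.4, -2.1]
gripper_width: 0.611
grasp_force: 5.6
```

apply_moves(commands=[-0.004,0,-0.003,0,-0.004,0,-0.003,0,-0.004,0,-0.002,0,0,0,0,0,0,0,0,0])

```text
time: 22.0
position: [0.5181, 0.0643, 0.1589]
eef_rot: [[-0.969, -0.246, -0.0], [-0.246, 0.969, -0.0], [0.0, 0.0, -1.0]]
wrist_force: [0.5, -0.0, -2.0]
gripper_width: 0.605
grasp_force: 5.6
```

```bash
python3 view.py
```

```text
w 52.7 F 5.6 [ 0.5 -0.  -2. ] [0.5181 0.0643 0.1589]
rows 171 306
span 179 235 327
span 301 229 333
pitch/grip [-4.9 66. ]
mouth [280. 269.]
bend [280. 306.]
```

apply_moves(commands=[0,0,0,0,0,0,0,0,0,0,0,0], claw=0.04, newtons=25)

```text
time: 22.42
position: [0.518, 0.0643, 0.1589]
eef_rot: [[-0.969, -0.246, -0.001], [-0.246, 0.969, -0.0], [0.001, -0.0, -1.0]]
wrist_force: [-0.5, -0.1, -1.3]
gripper_width: 0.473
grasp_force: 9.1
```

apply_moves(commands=[0,0,0,0,0,0,0,0,0,0,0,0,0,0,0,0], claw=0.028)

```text
time: 22.92
position: [0.5169, 0.064, 0.1582]
eef_rot: [[-0.969, -0.246, -0.003], [-0.246, 0.969, -0.001], [0.004, -0.0, -1.0]]
wrist_force: [-3.7, -0.5, -4.6]
gripper_width: 0.337
grasp_force: 24.9
```

```bash
python3 view.py
```

```text
w 29.3 F 24.9 [-3.7 -0.5 -4.6] [0.5169 0.064  0.1582]
rows 174 308
span 182 271 291
span 303 249 313
pitch/grip [-5.1 67.4]
mouth [280. 271.]
bend [280. 309.]
```

The jaws stopped at 29 mm with 25 N, where they closed freely before, so they are clamping something about 8 mm wide, probably the shut ears near the jaw tips. I bite again 6 mm deeper to be sure.

apply_moves(commands=[0,0,0,0,0,0,0,0,0,0,0,0,-0.003,0,-0.002,0,-0.003,0,-0.002,0,0,0,0,0], claw=0.053)

```text
time: 23.72
position: [0.5247, 0.066, 0.1634]
eef_rot: [[-0.969, -0.246, 0.001], [-0.246, 0.969, 0.0], [-0.001, 0.0, -1.0]]
wrist_force: [-0.5, 0.1, -0.6]
gripper_width: 0.604
grasp_force: 5.5
```

apply_moves(commands=[0,0,0,0,0,0,0,0,0,0,0,0], claw=0.038)

```text
time: 24.1
position: [0.524, 0.0658, 0.163]
eef_rot: [[-0.969, -0.246, -0.0], [-0.246, 0.969, -0.0], [0.0, -0.0, -1.0]]
wrist_force: [-1.0, -0.2, -1.5]
gripper_width: 0.448
grasp_force: 8.9
```

apply_moves(commands=[0,0,0,0,0,0,0,0,0,0,0,0], claw=0.028)

```text
time: 24.48
position: [0.5236, 0.0658, 0.1628]
eef_rot: [[-0.969, -0.246, -0.001], [-0.246, 0.969, -0.0], [0.001, 0.0, -1.0]]
wrist_force: [-1.1, 0.3, -1.8]
gripper_width: 0.33
grasp_force: 21.2
```

```bash
python3 view.py
```

```text
w 28.7 F 21.2 [-1.1  0.3 -1.8] [0.5236 0.0658 0.1628]
rows 176 308
span 184 271 291
span 303 250 312
pitch/grip [-6.5 68. ]
mouth [280. 259.]
bend [280. 294.]
```

apply_moves(commands=[0,0,0,0,0,0,0,0,0,0,0,0,0.006,0,0.004,0,0.008,0,0.006,0,0.008,0,0.006,0,0.008,0,0.006,0,0.008,0,0.004,0], claw=0.053)

```text
time: 25.52
position: [0.4865, 0.0563, 0.1366]
eef_rot: [[-0.969, -0.246, -0.001], [-0.246, 0.969, -0.0], [0.001, -0.0, -1.0]]
wrist_force: [-0.1, 0.4, -1.3]
gripper_width: 0.61
grasp_force: 5.5
```

apply_moves(commands=[0,0,-0.02,0,0.02,0,-0.03,0,0.04,0,0,0,0.04,0,0,0,0.025,0,0,0,0,0,0,0])

```text
time: 26.28
position: [0.3645, 0.0251, 0.1872]
eef_rot: [[-0.969, -0.247, 0.001], [-0.247, 0.969, 0.001], [-0.001, 0.0, -1.0]]
wrist_force: [0.4, 0.0, -0.5]
gripper_width: 0.609
grasp_force: 5.5
```

apply_moves(commands=[0,0,0,0,0,0,0,0,0,0,0,0,0,0,0,0], claw=0.028)

```text
time: 26.78
position: [0.3663, 0.0258, 0.1869]
eef_rot: [[-0.969, -0.246, -0.001], [-0.246, 0.969, -0.0], [0.001, -0.0, -1.0]]
wrist_force: [-0.1, 0.8, -1.6]
gripper_width: 0.337
grasp_force: 10.0
```

```bash
python3 top.py | head -30; python3 view.py; python3 - <<'E'
from h import *
T=grab("top");S=grab("scene")
c=[]
for o,n,r in((cv2.imread("pics/top0.png"),T,(230,280,145,205)),(cv2.imread("pics/scene0.png"),S,(215,265,165,225))):
    for I in(o,n["image"][:,:,::-1]): c.append(cv2.resize(I[r[2]:r[3],r[0]:r[1]],(400,300) if 0 else (250,300),interpolation=cv2.INTER_NEAREST))
cv2.imwrite("pics/v10.png",np.vstack([np.hstack(c[:2]),np.hstack(c[2:])]))
E
```

```text
[0.3663 0.0258 0.1869] 29.3 9.95372143224813
w 29.1 F 10.0 [-0.1  0.2 -1. ] [0.3663 0.0258 0.1869]
rows 174 308
span 182 272 291
span 303 250 312
pitch/grip [-5.1 67.4]
mouth [281. 409.]
bend [281. 455.]Traceback (most recent call last):
  File "top.py", line 6, in <module>
    m=((h[...,0]<8)|(h[...,0]>172))&(h[...,1]>150)&(h[...,2]>50); v,u=np.where(m[280:310,262:302]); print("red",u.min()+262,u.max()+262,v.min()+280,v.max()+280)
                                                                                                                ~~~~~^^
    return umr_minimum(a, axis, None, out, keepdims, initial, where)
ValueError: zero-size array to reduction operation minimum which has no identity
```

View pics/v10.png

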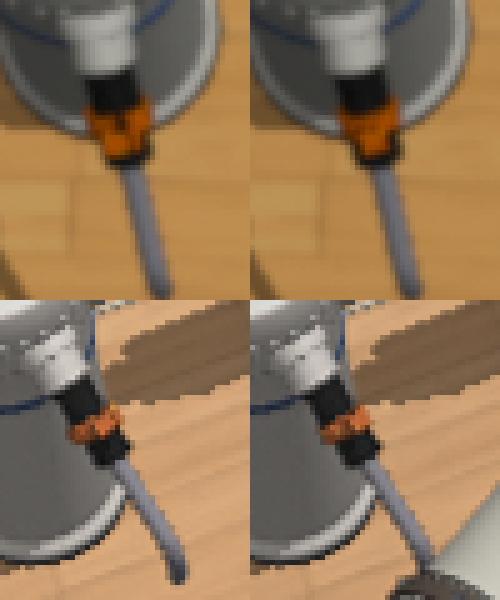

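The lower-right and upper-right crops (now) show the orange clip narrower, with the dark gap between its ears gone: it is shut. Next I take the pliers back to where they lay.

apply_moves(commands=[-0.003,-0.02,0,0,-0.003,-0.04,0,0,-0.003,-0.05,0,0,-0.003,-0.05,0,0,-0.003,-0.05,0,0,0,-0.04,0,0,0,-0.019,0,0,0,0,0,9.2,0,0,0,9.2,0,0,0.02,9,0,0,0.04,0,0,0,0.04,0,0,0,0.03,0,0,0,0,0,0,0,0,0], claw=0.053)

```text
time: 28.85
position: [0.4479, -0.2313, 0.0582]
eef_rot: [[-0.974, 0.227, 0.002], [0.227, 0.974, -0.001], [-0.002, -0.0, -1.0]]
wrist_force: [-0.2, 0.3, -0.8]
gripper_width: 0.612
grasp_force: 5.6
```

```bash
python3 view.py
```

```text
w 53.2 F 5.6 [-0.2  0.3 -0.8] [ 0.4479 -0.2313  0.0582]
rows 171 306
span 179 236 327
span 301 229 333
pitch/grip [-5.  65.9]
mouth [1103.  385.]
bend [1423.  507.]
```

Lowering so that the handle ends touch down first and the pliers turn flat.

apply_moves(commands=[0,0,0.01,0,0,0,0.01,0,0,0,0.005,0,0,0,0.005,0,0,0,0.005,0,0,0,0.004,0,0,0,0.004,0,0,0,0.004,0,0,0,0,0])

```text
time: 30.02
position: [0.4467, -0.2313, 0.0098]
eef_rot: [[-0.974, 0.228, -0.0], [0.228, 0.974, 0.0], [0.0, 0.0, -1.0]]
wrist_force: [-0.3, 0.1, -0.6]
gripper_width: 0.608
grasp_force: 5.5
```

apply_moves(commands=[0,0,0.003,0,0,0,0.003,0,0,0,0.001,0,0,0,0,0,0,0,0,0])

```text
time: 30.65
position: [0.4481, -0.2316, 0.0044]
eef_rot: [[-0.974, 0.227, 0.003], [0.227, 0.974, -0.001], [-0.003, -0.0, -1.0]]
wrist_force: [-0.3, 0.7, 7.5]
gripper_width: 0.611
grasp_force: 6.9
```

```bash
python3 view.py
```

```text
w 53.2 F 6.9 [-0.3  0.7  7.5] [ 0.4481 -0.2316  0.0044]
rows 163 304
span 171 227 335
span 299 231 330
pitch/grip [-0. 63.]
mouth [1752.  592.]
bend [3176. 1095.]
```

apply_moves(commands=[0,0,0,0,0,0,0,0,0,0,0,0,0,0,0,0], claw=0.087)

```text
time: 31.2
position: [0.4462, -0.2312, 0.0026]
eef_rot: [[-0.974, 0.228, -0.001], [0.228, 0.974, 0.0], [0.001, 0.0, -1.0]]
wrist_force: [0.3, -0.0, -0.4]
gripper_width: 0.957
grasp_force: 0.0
```

apply_moves(commands=[0,0,-0.01,0,0,0,-0.03,0,0,0,-0.05,0,0,0,-0.05,0,0,0,-0.05,0,0,0,-0.04,0,0,0,0,0])

```text
time: 32.08
position: [0.4485, -0.2318, 0.2374]
eef_rot: [[-0.974, 0.227, 0.009], [0.227, 0.974, -0.002], [-0.009, -0.0, -1.0]]
wrist_force: [0.7, 0.4, -1.4]
gripper_width: 1.002
grasp_force: 0.0
```

```bash
python3 - <<'E'
from h import *
s=readout.get_state();W=grab("wrist");print(np.round(s["position"],3),s["gripper_width"])
for t in("pliers","pliers_jaw","pliers_grip"):
    for r in eyes.place_of(t,"wrist"): print(t,round(r["p"],2),atz(W,r["location"],.009).round(4))
T=grab("top")
for t in("tumbler","mug","lemon","garlic"): print(t,[np.round(r["location"],0).tolist() for r in eyes.place_of(t,"top")][:1])
E
```

```text
[ 0.448 -0.232  0.237] 1.0017239775593039
pliers 0.83 [ 0.5065 -0.2418  0.009 ]
pliers 0.61 [ 0.4915 -0.0742  0.009 ]
pliers 0.39 [0.436  0.1023 0.009 ]
pliers_jaw 0.9 [ 0.531  -0.0769  0.009 ]
pliers_jaw 0.76 [ 0.547  -0.2567  0.009 ]
pliers_grip 0.63 [ 0.4378 -0.0502  0.009 ]
tumbler [[256.0, 253.0]]
mug [[181.0, 209.0]]
lemon [[189.0, 245.0]]
garlic [[182.0, 280.0]]
```

```bash
python3 -c "
from workcell import job; print(job.close_job())"
```

```text
the job is handed in; nothing more can be done
None
```

I squeezed the clip shut with the red pliers, laid them flat where they had been, well clear of the filter, and handed the job in; no verdict came back, and I judged the clip shut from the camera pictures and the grip force.

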